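# Prop the ink case open on its folding stay

### The job

Raise the lid of the aluminium ink case, which has a bar handle, and straighten the folding stay inside until its knee snaps past the dead centre and locks, so that the lid stays up by itself. The lid sinks back slowly when it is let go with the stay unlocked. Leave the big wash bottle and the masking tape where they stand.

Things in the scene. Friction and masses are not known exactly. Their poses are not given: they have to be found in the camera images.
- case: Aluminium case, black corners, fixed; 180 deep (x), 170 wide (y), 90 high, walls 5 mm; shut at the start. Origin: centre of the underside; x points from its front (handle side) to the hinge, y left, z up. The lid is a 10 mm plate. Inside, two fixed ink pots (up to 75 mm above the bench) stand in the right half (y < -15 mm); the folding stay runs along the left wall (y = 72 mm).
- lid_hinge (a point): Middle of the lid's hinge line, fixed on the case at x = +90, y = 0, z = 90 mm of the case frame. The hinge line runs along the case's y.
- lid (a joint): Lid angle, rad: 0 shut, grows as the front edge rises; 1.01 with the stay dead straight (the most it allows), about 1.00 when locked. Hollow lid, about 0.2 kg, 184 mm from hinge line to front edge. Its hinge has a strong oil damper (3 N m s/rad): lift no faster than about 0.25 rad/s; let go, it sinks at about 0.03 to 0.1 rad/s.
- lid_bar (a point): Middle of the lid's steel bar handle: round, 10 mm thick, 70 mm long along the case's y, on a post at each end. With the lid shut it lies 207 mm ahead of the hinge line and 36 mm above it (25 mm above the lid's top face); it turns with the lid about the hinge line. The bar can turn between gripping fingers.
- stay_knee (a joint): Knee angle of the stay, rad: 0 folded (lid shut), 2.38 dead straight, 2.62 at the stop beyond (locked). Past about 2.5 the lid's weight drives it on to the stop; below 2.38 it folds. Two steel bars, 67 mm between pivots, 11 mm wide: the lower turns on the left wall at x = 5, z = 64 mm of the case frame, the upper under the lid, 130 mm from the hinge line.
- knee_peg (a point): Middle of the round black peg on the stay's knee, 12 mm thick, 40 long (case y = 66 to 26 mm). Unlocked, the knee bulges to the case's front; pushing the peg towards the hinge (15 mm/s, 5 to 10 N) straightens the stay and raises the lid, then meets a firm stop 8 mm past dead centre. Dead straight, it is at case x = 10, z = 130 mm, under the overhanging lid.
- bottle: Large white wash bottle, 83 mm thick, 229 mm tall, behind the case to the left; origin at the centre of its underside. To be left alone.
- tape: Roll of masking tape lying flat, 70 mm across, 25 mm high, to the right of the case; origin at the centre of its underside. To be left alone.

How it is judged:
On the way, in this order (a step that is already met when the one before it is completed fails the run):
1. the lid is raised well clear (over 0.6 rad) (value of joint lid above 0.6 rad), for 0.1 s.
2. the knee of the stay is pressed past the dead centre (value of joint stay_knee above 2.5 rad), for 0.2 s.
At the end, for the whole second after the job is handed in: The lid stands open (over 0.9 rad) and at rest, held by the stay alone with its knee past the dead centre (over 2.5 rad) (value of joint lid above 0.9 rad and value of joint stay_knee above 2.5 rad and velocity of joint lid between -0.03 and 0.03 rad/s); the robot touches nothing.
It fails at once if the wash bottle is moved by more than 30 mm (distance of bottle from where it was at the start of the episode above 0.03 m).
It fails at once if the masking tape is moved by more than 30 mm (distance of tape from where it was at the start of the episode above 0.03 m).
It also fails if it takes over 54 s, if anything falls off the work surface, if the arm or the gripper's body presses on something with over 40 N, if the wrist force passes 120 N, or if a joint passes its speed limit or range.

### The arm

A 7-joint arm with a two-finger parallel gripper is mounted at the origin on a cart in front of the work surface, level with it; the furniture and walls round the work are solid. World frame = base frame: x ahead of the robot, y to its left, z up, the work surface at z = 0. Lengths are in m, angles in rad, forces in N, time in s.
With the tool pointing down it reaches from about 0.425 to 0.875 m from the base axis. Payload 4.7 kg.
Tool frame: the origin (TCP) lies at the very end of the fingers, on their centre line; the grasp point (between the pads) lies 19 mm behind it; x points along the fingers, z is the direction in which the jaws open and shut, and the axes are right-handed (so a half turn about x gives the same grasp; the last joint's range is limited). The gripper opens to 87 mm and grips with 3 to 60 N. Pads are 19 mm wide; open, the fingers measure 117 mm over their backs; the gripper's body (75 mm by 190 mm) begins 51 mm behind the grasp point.
Start: joints at [1.147, 0.321, -0.07, 1.45, 0.023, 1.371, -0.057], TCP at [0.276, -0.589, 0.223] pointing down, gripper open.
Joint ranges: [-2.86, 2.86], [-0.3, 2.09], [-1.38, 1.24], [0.06, 2.45], [-1.56, 4.7], [0.09, 2.05], [-2.69, 2.69]. Speed limits (rad/s): [2.57, 2.57, 3.14, 3.14, 3.14, 3.14, 3.14].

### API

Orientations are given as a rotation vector (axis times angle).
In Python, from bench import telemetry, viewer, workorder gives the robot as it stands.
- The arm moves only by the shell command python3 -m creep 'ROWS' [FORCE]. ROWS is JSON, a list of rows, each an object of numbers: "fingers": the opening, from 0 (shut) to 1 (fully open); "x", "y", "z": the shift along the tool's x, y, z in units of 40 mm (1.0 is 40 mm); "twist": the turn about the tool's x in units of 5 degrees (1.0 is 5 degrees). In form: [{"fingers": .., "x": .., "y": .., "z": .., "twist": ..}, ...]. A call has 1 to 20 rows; each row is the pose to reach, as a shift and turn from the pose commanded when the call began, along the tool's axes at that moment; what a row does not reach only later rows make up. A row lasts 1/12 s, in which the tool goes at most 41.7 mm and 7.16 degrees, less where a joint would pass 70% of its speed; a pose out of reach is approached as far as the arm can. A call with a gripper value outside its range is refused whole. The fingers move at their own pace and stop on an object; FORCE is the grip in N (left out, the last holds). Time passes only in rows, so rows that repeat a pose let the fingers close. It gives the time, the measured TCP pose, the force and the opening at its end, in the units of the state.
- telemetry.get_state(): the state, without advancing time (a new reading comes with each control period).
- viewer.get_image(name): name is "side" or "top" or "wrist"; returns a dict with "pixels" (420x560x3 uint8, red, green, blue), "z_map" (420x560 float32, m along the optical axis (not along the pixel's ray), 0 where there is no reading), "K" (3x3 intrinsics, pixels), "xyz" and "attitude" of the camera in the world. Camera axes: x right, y up, looking along -z (the intrinsics and any distortion apply to the point x, -y, -z); pixel columns grow to the right and rows downward; lengths in m; the calibration is good to about 2 mm. A picture is of the moment at which its call begins.
- workorder.close_job(): hands the job in, once; it reports no verdict.
The state is a dict: "time": time; "joint_positions": joint angles; "qd": joint speeds; "joint_torque": joint torques, N m; "position": TCP position; "tool_rot": TCP orientation; "ft_force": force on the tool from outside, world axes, zero at the start; "torque": the same for the moment, N m; "grip_width": opening from 0.0 (shut) to 1.0 (fully open).
Only numpy, scipy, OpenCV 4.12 (cv2) and the standard library are available. Lean on these libraries where they do the work, as an engineer would, in place of code of your own. Each camera call takes 0.05 s, during which the arm holds its last target.

## Working session

There is one attempt and no reset: what is moved stays moved. The work goes in short steps, Python scripts to look and compute and a shell command to move; the robot and the scene stay as the last step left them, time stands still between calls to the robot, and variables do not carry over. Pictures are saved under pics/ and viewed, and the job is handed in when it is done.

```bash
ls; mkdir -p pics
python3 - <<'E'
from bench import telemetry, viewer
import cv2
print(telemetry.get_state())
for n in ("side","top","wrist"):
    d=viewer.get_image(n)
    print(n,d["K"],d["xyz"],d["attitude"],[k for k in d])
    cv2.imwrite(f"pics/{n}0.png",d["pixels"][:,:,::-1])
E
```

```text
pics
{'time': 0.0, 'joint_positions': array([ 1.14711009,  0.32182914, -0.07006413,  1.45170544,  0.02261434,
        1.37080142, -0.05691998]), 'qd': array([ 1.17013012e-04,  2.21178277e-05,  5.09535776e-04, -2.77184730e-04,
        1.40565865e-03,  5.29296510e-04, -1.11829278e-03]), 'joint_torque': array([ 1.48043564e-04, -4.91282880e+01, -4.03704699e-01, -3.12534606e+01,
       -6.39087427e-02,  4.35312814e-02,  2.01410489e-04]), 'position': array([ 0.27525404, -0.58821255,  0.2214421 ]), 'tool_rot': array([ 0.88197292,  1.38682018, -0.88041933]), 'ft_force': array([ 0.19552184, -0.51870455, -0.13568529]), 'torque': array([ 0.00578753,  0.01666871, -0.02699326]), 'grip_width': 0.9998236266327022}
side [[410.66643166   0.         277.8347976 ]
 [  0.         410.66643166 217.09351988]
 [  0.           0.           1.        ]] [0.63074262 0.52994068 0.45075634] [0.00791677 1.66579163 2.59928635] ['pixels', 'z_map', 'K', 'xyz', 'attitude']
top [[471.43792452   0.         277.49649265]
 [  0.         471.43792452 209.38145842]
 [  0.           0.           1.        ]] [ 0.46072769 -0.24718568  1.20207085] [ 0.09731076 -0.08500092 -1.59517772] ['pixels', 'z_map', 'K', 'xyz', 'attitude']
wrist [[362.82784125   0.         282.12107231]
 [  0.         362.82784125 210.55100508]
 [  0.           0.           1.        ]] [ 0.35023398 -0.55514093  0.3842837 ] [-0.26775451  0.17161131 -1.12254767] ['pixels', 'z_map', 'K', 'xyz', 'attitude']
```

View pics/top0.png

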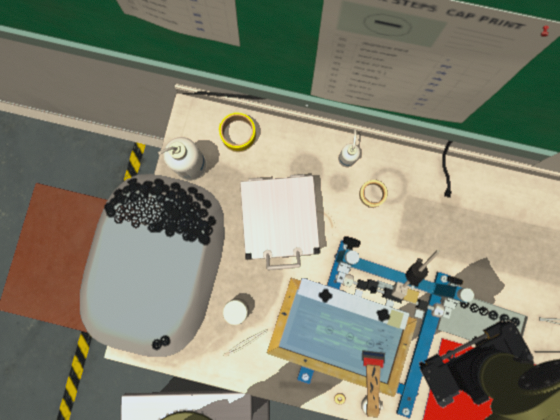

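View pics/side0.png

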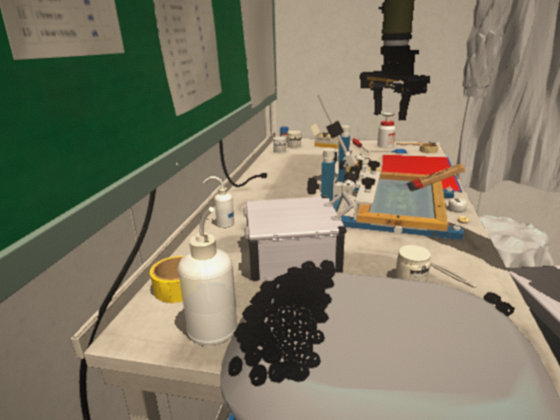

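View pics/wrist0.png

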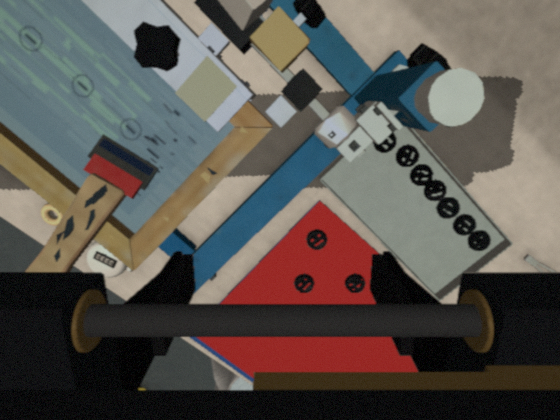

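The top view shows the case at about (245–320, 178–258) with the bar at (283, 265), the bottle at (185, 155) and the tape at (373, 193). A grey domed object sits to the left. Next I'll measure.

```bash
cat > h.py <<'E'
import numpy as np, cv2
from scipy.spatial.transform import Rotation as R
from bench import telemetry, viewer
def cloud(d):
    K=d["K"]; z=d["z_map"]; v,u=np.mgrid[0:z.shape[0],0:z.shape[1]]
    p=np.stack([(u-K[0,2])/K[0,0]*z, -(v-K[1,2])/K[1,1]*z, -z],-1)
    w=p@R.from_rotvec(d["attitude"]).as_matrix().T+np.array(d["xyz"])
    w[z==0]=np.nan
    return w
def proj(d,P):
    p=(np.atleast_2d(P)-d["xyz"])@R.from_rotvec(d["attitude"]).as_matrix()
    K=d["K"]; return np.stack([K[0,0]*p[:,0]/-p[:,2]+K[0,2], K[1,1]*-p[:,1]/-p[:,2]+K[1,2]],-1)
E
python3 - <<'E'
from h import *
np.set_printoptions(precision=4,suppress=True)
d=viewer.get_image("top"); w=cloud(d)
for n,(u,v) in dict(lidc=(280,215),bar=(283,266),bench=(330,290),bench2=(260,160),tape=(363,193),bottle=(185,155),grey=(150,260)).items(): print(n,w[v,u])
# lid plate
x=w.reshape(-1,3)
v,u=np.mgrid[0:420,0:560]; reg=((u>225)&(u<345)&(v>150)&(v<275)).ravel()
print('lid z median',np.nanmedian(w[200:230,260:300,2]))
m=reg&(x[:,2]>0.085)&(x[:,2]<0.109)
lid=x[m,:2].astype(np.float32); r=cv2.minAreaRect(lid); print('lid rect',r,m.sum()); print(cv2.boxPoints(r))
m=reg&(x[:,2]>0.112)&(x[:,2]<0.15)
b=x[m]; print('bar',len(b),cv2.minAreaRect(b[:,:2].astype(np.float32)),b.mean(0),b[:,2].max(),b[:,2].min())
print(b[::6])
E
```

```text
lidc [ 0.575  -0.2458  0.1037]
bar [ 0.4564 -0.2495  0.1278]
bench [ 0.3988 -0.3561  0.1032]
bench2 [ 0.7311 -0.1974 -0.001 ]
tape [ 0.6334 -0.4562  0.0248]
bottle [ 0.7125 -0.0337  0.1546]
grey [0.4786 0.0674 0.0729]
lid z median 0.1023769881874258
lid rect ((0.5507241487503052, -0.2753499746322632), (0.2426740527153015, 0.2346283495426178), 2.9900290966033936) 5914
[[ 0.4234 -0.1645]
 [ 0.4357 -0.3988]
 [ 0.678  -0.3862]
 [ 0.6658 -0.1519]]
bar 259 ((0.45645812153816223, -0.3005790710449219), (0.05389030650258064, 0.17828604578971863), 3.7365481853485107) [ 0.46   -0.2772  0.1271] 0.14691137800217913 0.11219904751188792
[[ 0.4892 -0.3878  0.1184]
 [ 0.4819 -0.385   0.1378]
 [ 0.4773 -0.3836  0.1469]
 [ 0.4778 -0.2134  0.116 ]
 [ 0.4755 -0.2133  0.1141]
 [ 0.4707 -0.3811  0.1468]
 [ 0.4713 -0.2841  0.1225]
 [ 0.4709 -0.2156  0.1161]
 [ 0.4664 -0.3802  0.1352]
 [ 0.4668 -0.284   0.1222]
 [ 0.4663 -0.2134  0.1241]
 [ 0.4644 -0.2884  0.1229]
 [ 0.464  -0.2179  0.1222]
 [ 0.4597 -0.3813  0.1242]
 [ 0.4618 -0.2157  0.1263]
 [ 0.4605 -0.2632  0.1307]
 [ 0.4602 -0.2767  0.1315]
 [ 0.4575 -0.3814  0.1225]
 [ 0.4595 -0.2158  0.1338]
 [ 0.459  -0.2361  0.1329]
 [ 0.4586 -0.2496  0.1292]
 [ 0.4583 -0.2631  0.13  ]
 [ 0.4579 -0.2767  0.1292]
 [ 0.4553 -0.378   0.1124]
 [ 0.4573 -0.2156  0.1292]
 [ 0.4569 -0.2293  0.1345]
 [ 0.4566 -0.2428  0.1318]
 [ 0.4562 -0.2563  0.1333]
 [ 0.4559 -0.2698  0.1313]
 [ 0.4555 -0.2834  0.1278]
 [ 0.455  -0.2179  0.1312]
 [ 0.4546 -0.2313  0.1257]
 [ 0.4543 -0.245   0.133 ]
 [ 0.4539 -0.2585  0.1314]
 [ 0.4536 -0.272   0.1299]
 [ 0.4507 -0.3819  0.116 ]
 [ 0.4526 -0.2246  0.1331]
 [ 0.4522 -0.2382  0.1342]
 [ 0.4519 -0.2517  0.1295]
 [ 0.4515 -0.2652  0.1315]
 [ 0.4505 -0.2201  0.1332]
 [ 0.4501 -0.2335  0.128 ]
 [ 0.4437 -0.3886  0.1149]
 [ 0.4348 -0.3817  0.1126]]
```

Run:
```python
from h import *
np.set_printoptions(precision=4,suppress=True)
d=viewer.get_image("top"); w=cloud(d)
x=w.reshape(-1,3)
m=(x[:,2]>0.085)&(x[:,2]<0.109)&(x[:,0]>0.46)&(x[:,0]<0.70)&(x[:,1]>-.37)&(x[:,1]<-0.12)
im=m.reshape(420,560).astype(np.uint8)
n,l,s,c=cv2.connectedComponentsWithStats(im); k=1+s[1:,4].argmax(); mk=(cv2.morphologyEx((l==k).astype(np.uint8),cv2.MORPH_OPEN,np.ones((7,7)))>0).ravel()
r=cv2.minAreaRect(x[mk,:2].astype(np.float32)); print('lid',r); print(cv2.boxPoints(r), np.nanmedian(x[mk,2]))
m=(x[:,2]>0.125)&(x[:,2]<0.14)&(x[:,0]>0.44)&(x[:,0]<0.48)&(x[:,1]>-.30)&(x[:,1]<-0.2)
b=x[m]; print('bar',len(b),cv2.minAreaRect(b[:,:2].astype(np.float32)),b.mean(0)); print(cv2.fitLine(b[:,:2].astype(np.float32),cv2.DIST_L2,0,.01,.01).ravel())
d=viewer.get_image("side"); w=cloud(d); x=w.reshape(-1,3)
m=(x[:,2]>0.125)&(x[:,2]<0.14)&(x[:,0]>0.43)&(x[:,0]<0.48)&(x[:,1]>-.31)&(x[:,1]<-0.2)
print('side bar',m.sum(),x[m].mean(0) if m.any() else '')
m=(x[:,2]>0.095)&(x[:,2]<0.107)&(x[:,0]>0.47)&(x[:,0]<0.68)&(x[:,1]>-.36)&(x[:,1]<-0.14)
r=cv2.minAreaRect(x[m,:2].astype(np.float32)); print('side lid',r,cv2.boxPoints(r))
# height map of surroundings
d=viewer.get_image("top"); w=cloud(d)
def mp(w):
    for xx in np.arange(0.3,0.85,0.025):
        print(f'{xx:.3f}',' '.join('%3d'%(np.nanmax(q)*1000) if len(q:=w[(abs(w[...,0]-xx)<.0125)&(abs(w[...,1]-yy)<.0125)][:,2]) else ' --' for yy in np.arange(0.1,-0.55,-0.025)))
mp(w)
```

```text
lid ((0.5740349292755127, -0.24387940764427185), (0.19149231910705566, 0.17401951551437378), 2.8535678386688232)
[[ 0.4741 -0.1617]
 [ 0.4827 -0.3355]
 [ 0.674  -0.326 ]
 [ 0.6653 -0.1522]] 0.10226911465402955
bar 157 ((0.4580450654029846, -0.2507396638393402), (0.014898737892508507, 0.07558522373437881), 2.1924593448638916) [ 0.4561 -0.2503  0.1308]
[ 0.0545 -0.9985  0.4561 -0.2503]
side bar 88 [ 0.4604 -0.2409  0.1291]
side lid ((0.5750023722648621, -0.24024459719657898), (0.19202032685279846, 0.1775384247303009), 3.2567386627197266) [[ 0.4741 -0.1571]
 [ 0.4842 -0.3343]
 [ 0.6759 -0.3234]
 [ 0.6658 -0.1462]]
0.300  75  76  79  82  68  51  19   7   6   4   8   7   8  86  85  72  73  72  73  72  73  73  73  74 107 642
0.325  76  76  77  76  75  64  36   7  64  68  67   5   8  86  86  73  74  73  72  73  74  73 142 140 111 109
0.350  75  75  76  78  76  74  52   6  66  69  68   4   6  89  88  84  72  73  73 108 109 109 141 140 110 109
0.375  76  76  75  76  76  76  61  27  65  68  66   6   6   7  86  86 108 140 139 109 110 109 109 119 141 145
0.400  76  78  77  77  78  75  69  39   5
[... 1238 characters left out ...]
 104 104   6   7   6   5   6  28  26   7
0.700  34  33  28 139 230 172 142   7   7   6   7   6   6   6   6   7   7   6   5   7  81  83  52   7   6  10
0.725  --   5   6 139 215 209 146   6   9   6   4   5   6   6   8   7   7   8  10   6 100 127  84   8   7   6
0.750  --   5   3 136 169 169 142   6   5  51  52  48   6   5   5   7   5   6   4   7  84 304 378 462 661 686
0.775  --  --   5  --  --   6   6   6  51  53  49  51   8   6   5   5   9 307 369 430 640 651 661 666 676 676
0.800  --  --   5   6   8   5   7   8  53   6   6  51  33   7   5 231 232 610 620 631 640 640  61  64  65  64
0.825  --  --   4   6   6   5   6   6  52  51  52  53 233 566 575 586 594 602  62  63  64  64  62  --  --  --
```

The lid is about 3° yawed with its hinge near (0.663, -0.239), and the bar is at about (0.457, -0.250, 0.126), which agrees with the given sizes. The peg ends up under the lid, so I need the gripper's real shape before choosing how to approach it.

Run:
```python
from h import *
np.set_printoptions(precision=3,suppress=True,linewidth=160)
s=telemetry.get_state(); T=R.from_rotvec(s["tool_rot"]).as_matrix(); print(T)
for n in("side","top"):
    d=viewer.get_image(n); w=cloud(d); x=w.reshape(-1,3); x=x[~np.isnan(x).any(1)]
    q=(x-s["position"])@T
    m=(abs(q[:,1])<.15)&(abs(q[:,2])<.15)&(q[:,0]<.01)&(q[:,0]>-.5)
    q=q[m]; print(n,len(q))
    for a in np.arange(0.01,-.45,-.015):
        k=q[(q[:,0]<a)&(q[:,0]>=a-.015)]
        if len(k): print('%.3f'%a,len(k),'y',k[:,1].min(),k[:,1].max(),'z',k[:,2].min(),k[:,2].max())
d=viewer.get_image("wrist")
d2=viewer.get_image("side"); im=d2["pixels"][30:150,320:470,::-1]; cv2.imwrite("pics/g.png",cv2.resize(im,None,fx=5,fy=5,interpolation=cv2.INTER_CUBIC))
```

```text
[[-0.     0.906  0.424]
 [ 0.     0.424 -0.906]
 [-1.    -0.    -0.   ]]
side 3999
0.010 29 y -0.009446260002274278 0.017160671316485236 z -0.054361221396004064 0.053348498690803284
-0.005 87 y -0.01020529766024999 0.017234955160583817 z -0.0539152788096704 0.05503527501651169
-0.020 95 y -0.007641405578504201 0.016118827497860158 z -0.05667501442398158 0.05276509204493982
-0.035 103 y -0.006039071056201346 0.017901592587943316 z -0.059046499577028386 0.059230314369668316
-0.050 105 y -0.00783321170532087 0.018243239878644114 z -0.06276151785563985 0.06121229181810268
-0.065 211 y -0.034462560103690476 0.044191199312528344 z -0.08896083495677996 0.08814257725726636
-0.080 437 y -0.03469256204877853 0.044418719813760575 z -0.09322004492053845 0.0921543738439643
-0.095 396 y -0.0337324086242353 0.043721747993863976 z -0.09747178718689024 0.09317094828104004
-0.110 345 y -0.03132274942085244 0.04173159558513755 z -0.0976150465183164 0.09419086942303481
-0.125 205 y -0.016910585668888603 0.032542448947865225 z -0.05201934074517494 0.018692820900780786
-0.140 202 y -0.019231409292892097 0
[... 3095 characters left out ...]
6 0.01183760875767172
-0.320 10 y 0.039639408002262996 0.04487605015302501 z -0.02845667730449018 0.004069363435854283
-0.335 225 y 0.03701758807687499 0.04795655606555143 z -0.06732856992204551 0.034652035125670784
-0.350 414 y 0.03692392083351581 0.04892752166578327 z -0.076576668504706 0.033516442539703435
-0.365 528 y 0.032855197636972124 0.049145481661025364 z -0.09414190439591112 0.0257232539009828
-0.380 599 y 0.03449657600812812 0.04882075294696711 z -0.09347374870197848 0.01564840402718885
-0.395 597 y 0.011211003405318923 0.04764711405861459 z -0.08601155402864465 0.005671258176728659
-0.410 787 y 0.014994374284881927 0.04252848203705699 z -0.06642292297747343 -0.009543815629417833
```

View pics/g.png

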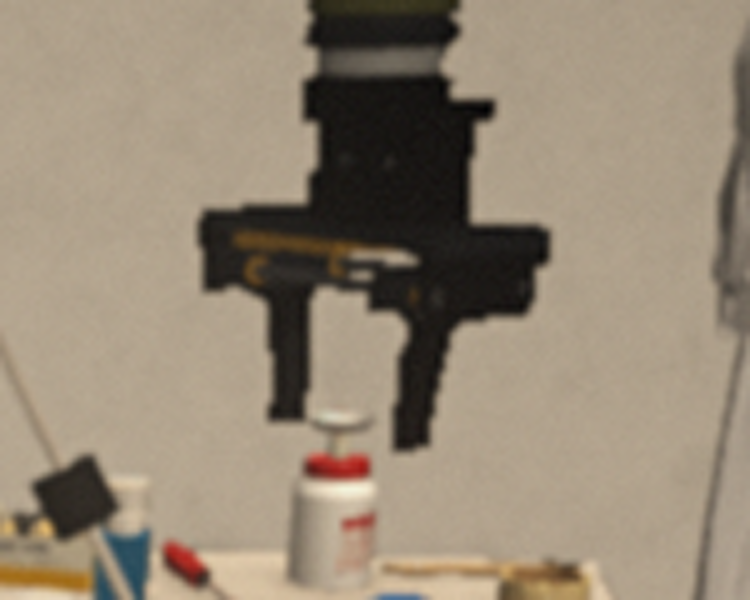

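The gripper is a vertical-only tool and its wrist (±38 mm) would foul the overhanging lid, so the fingertips can't follow the peg. The gripper's rail is a usable alternative. It reaches ±95 mm along the jaw axis and sits 70–125 mm above the TCP, so its end can push the peg gently with the open fingers straddling the case's front wall. I'll check that space for obstacles and compute the approach.

```bash
cat >> h.py <<'E'
YAW=np.radians(3.0); EX=np.array([np.cos(YAW),np.sin(YAW),0]); EY=np.array([-np.sin(YAW),np.cos(YAW),0])
H=np.array([0.664,-0.239,0.090]); O=H-0.09*EX-np.array([0,0,.09])
def c2w(x,y,z): return O+x*EX+y*EY+np.array([0,0,z])
def w2c(p): p=np.asarray(p)-O; return np.stack([p@EX,p@EY,p[...,2]],-1)
def todo(tgt,yaw=YAW):
    s=telemetry.get_state(); T=R.from_rotvec(s["tool_rot"]).as_matrix(); d=T.T@(np.asarray(tgt)-s["position"])
    cy=np.arctan2(T[1,2],T[0,2]); print("units",np.round(d/0.04,2),"twist",round(-np.degrees(yaw-cy)/5,2))
E
python3 - <<'E'
from h import *
np.set_printoptions(precision=4,suppress=True)
print('O',O,'bar',H-0.207*EX+[0,0,.036])
d=viewer.get_image("top"); c=w2c(cloud(d))
for xx in np.arange(-.22,-.095,0.01):
    print(f'{xx*1000:.0f}',' '.join('%3d'%(np.nanmax(q)*1000) if len(q:=c[(abs(c[...,0]-xx)<.005)&(abs(c[...,1]-yy)<.005)][:,2]) else ' --' for yy in np.arange(0.09,-0.07,-0.01)))
todo(H-0.207*EX+[0,0,.036+.15])
s=telemetry.get_state(); print(s["time"])
E
```

```text
O [ 0.5741 -0.2437  0.    ] bar [ 0.4573 -0.2498  0.126 ]
-220  52   5   3   4   4   6   4  81  87  82  86  70  73  71  70  71
-210  51   5   9   3   3   5   4   6  87  87  86  70  73  72  71  71
-200   3   4   4   4   6   5   7   6  85  86  86  85  73  71  72 106
-190   4   4   5   6   3   4   5   3   2  86  86  84  70 105 106 109
-180   5   5   4   4   5   3   4   4   5  86  85  84 108 107 109 108
-170   5   1   5   6   5   3   4   8   3  83  84  85 106 107 108 107
-160   6   3   7   7   4   4   4   4   6   6  85  85  86 107 109 110
-150   3   4   6   6   5   5   2   4   4   5  84  85  87 108 107 106
-140   5   4   5   4   5   4   5   4   2   4   4   4   4   7   4   4
-130   3   5   5   6   5   5   4   5   5   4   5   5   6   4   5   6
-120   4   3   2   5   4 132 135 134 133 135 135 135 136 133   5   5
-110   4   3  10   6   6 130 130 131 133 128 132 130 128 130   5   4
-100   5 105  98   5 104 119 121 102   5 100 100   3 121 120   3  98
units [-1.34  7.71 -5.75] twist -13.58
0.6
```

At case y of about 32, the outer finger is clear of the frame (which starts at y < 10). Moving over the bar.

```bash
python3 -m creep '[{"fingers":1,"x":-0.7,"y":0,"z":0,"twist":0},{"fingers":1,"x":-1.6,"y":0,"z":0,"twist":0},{"fingers":1,"x":-1.6,"y":0.7,"z":-0.5,"twist":-1.2},{"fingers":1,"x":-1.6,"y":1.5,"z":-1.1,"twist":-2.5},{"fingers":1,"x":-1.6,"y":2.3,"z":-1.7,"twist":-3.8},{"fingers":1,"x":-1.6,"y":3.0,"z":-2.3,"twist":-5.1},{"fingers":1,"x":-1.6,"y":3.8,"z":-2.8,"twist":-6.4},{"fingers":1,"x":-1.6,"y":4.6,"z":-3.4,"twist":-7.7},{"fingers":1,"x":-1.6,"y":5.4,"z":-4.0,"twist":-9},{"fingers":1,"x":-1.6,"y":6.2,"z":-4.6,"twist":-10.3},{"fingers":1,"x":-1.6,"y":7.0,"z":-5.2,"twist":-11.6},{"fingers":1,"x":-1.6,"y":7.5,"z":-5.6,"twist":-12.8},{"fingers":1,"x":-1.6,"y":7.71,"z":-5.75,"twist":-13.58},{"fingers":1,"x":-1.6,"y":7.71,"z":-5.75,"twist":-13.58},{"fingers":1,"x":-1.6,"y":7.71,"z":-5.75,"twist":-13.58},{"fingers":1,"x":-1.6,"y":7.71,"z":-5.75,"twist":-13.58},{"fingers":1,"x":-1.6,"y":7.71,"z":-5.75,"twist":-13.58}]' 20
python3 - <<'E'
from h import *
np.set_printoptions(precision=4,suppress=True)
todo(H-0.207*EX+[0,0,.036-.019])
d=viewer.get_image("wrist"); cv2.imwrite("pics/w1.png",d["pixels"][:,:,::-1])
c=w2c(cloud(d)); b=c[(c[...,2]>.122)&(c[...,2]<.14)&(abs(c[...,1])<.045)&(c[...,0]<-.09)&(c[...,0]>-.14)]
print(len(b),b.mean(0),b.min(0),b.max(0))
E
```

```text
time: 2.02
position: [0.4564, -0.2515, 0.2864]
tool_rot: [-0.038, 1.571, 0.037]
ft_force: [-0.8, 0.0, -0.3]
grip_width: 1.001
units [4.49 0.04 0.03] twist -0.05
996 [-0.1165  0.002   0.1295] [-0.1226 -0.0385  0.1221] [-0.1056  0.0386  0.1335]
```

View pics/w1.png

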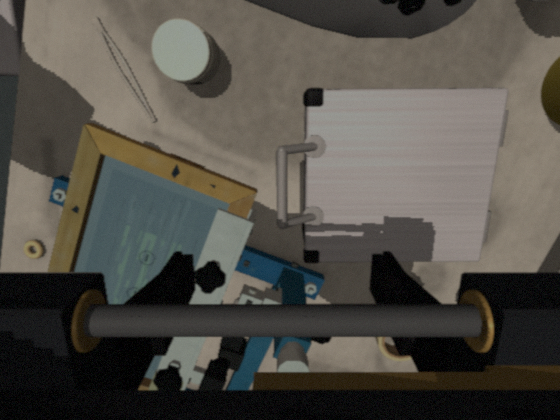

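The wrist view shows the bar at (283, 150–225), square to the jaws. It measures at case x = -116.5 mm against the expected -117. Descending and gripping.

```bash
python3 -m creep '[{"fingers":1,"x":0.9,"y":0.02,"z":0.02,"twist":0},{"fingers":1,"x":1.8,"y":0.04,"z":0.03,"twist":0},{"fingers":1,"x":2.7,"y":0.04,"z":0.03,"twist":0},{"fingers":1,"x":3.5,"y":0.04,"z":0.03,"twist":0},{"fingers":1,"x":4.1,"y":0.04,"z":0.03,"twist":0},{"fingers":1,"x":4.45,"y":0.04,"z":0.03,"twist":0},{"fingers":1,"x":4.45,"y":0.04,"z":0.03,"twist":0},{"fingers":0,"x":4.45,"y":0.04,"z":0.03,"twist":0},{"fingers":0,"x":4.45,"y":0.04,"z":0.03,"twist":0},{"fingers":0,"x":4.45,"y":0.04,"z":0.03,"twist":0},{"fingers":0,"x":4.45,"y":0.04,"z":0.03,"twist":0},{"fingers":0,"x":4.45,"y":0.04,"z":0.03,"twist":0},{"fingers":0,"x":4.45,"y":0.04,"z":0.03,"twist":0},{"fingers":0,"x":4.45,"y":0.04,"z":0.03,"twist":0}]' 20
python3 - <<'E'
from h import *
s=telemetry.get_state(); print(s["time"],s["grip_width"],w2c(s["position"]),s["ft_force"])
d=viewer.get_image("side"); cv2.imwrite("pics/s2.png",cv2.resize(d["pixels"][80:320,180:500,::-1],None,fx=2.4,fy=2.4))
E
```

```text
time: 3.23
position: [0.4587, -0.2481, 0.109]
tool_rot: [-0.041, 1.57, 0.04]
ft_force: [0.3, 0.7, -0.1]
grip_width: 0.554
3.2333 0.5536377819719629 [-0.11552696  0.00164758  0.10896799] [ 0.27140015  0.70378262 -0.06016449]
```

View pics/s2.png

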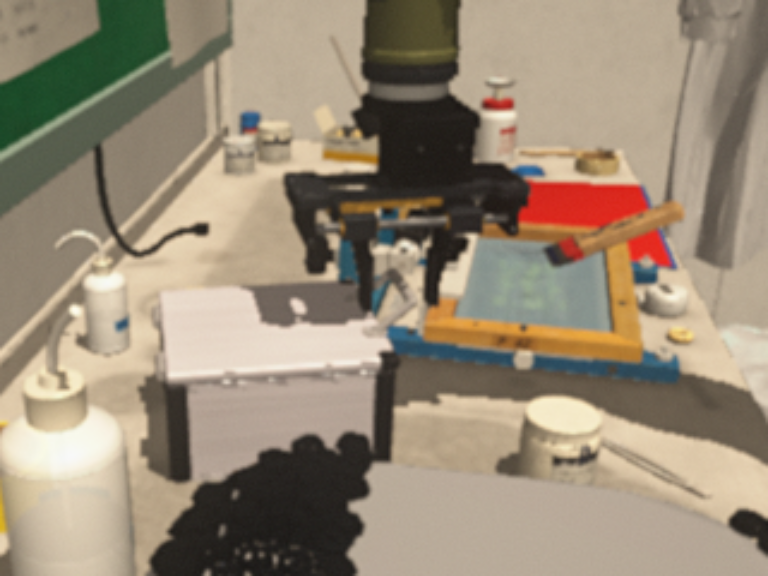

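The fingers straddle the bar at about (390, 310) and are still closing.

```bash
python3 -m creep '[{"fingers":0,"x":0,"y":0,"z":0,"twist":0},{"fingers":0,"x":0,"y":0,"z":0,"twist":0},{"fingers":0,"x":0,"y":0,"z":0,"twist":0},{"fingers":0,"x":0,"y":0,"z":0,"twist":0},{"fingers":0,"x":0,"y":0,"z":0,"twist":0},{"fingers":0,"x":0,"y":0,"z":0,"twist":0},{"fingers":0,"x":0,"y":0,"z":0,"twist":0},{"fingers":0,"x":0,"y":0,"z":0,"twist":0},{"fingers":0,"x":0,"y":0,"z":0,"twist":0},{"fingers":0,"x":0,"y":0,"z":0,"twist":0}]' 25
python3 - <<'E'
from h import *
s=telemetry.get_state(); print(s["time"],s["grip_width"],w2c(s["position"]),s["ft_force"])
t=0
# table relative to bar at start, in units; x down, z fwd, at 0.0215 rad per row
for k in range(1,48):
    th=0.0215*k; f=0.172+th; r=.2101
    print(k,'x',round(-(r*np.sin(f)-.036)/.04,2),'z',round((.207-r*np.cos(f))/.04,2),end=' | ' if k%4 else '\n')
E
```

```text
time: 4.12
position: [0.4557, -0.2481, 0.1083]
tool_rot: [-0.04, 1.576, 0.041]
ft_force: [-7.9, 0.6, 5.1]
grip_width: 0.109
4.1167 0.10902259547867833 [-0.11848659  0.00177381  0.10831259] [-7.93406713  0.62858993  5.11614587]
1 x -0.11 z 0.02 | 2 x -0.22 z 0.04 | 3 x -0.33 z 0.07 | 4 x -0.44 z 0.1
5 x -0.55 z 0.13 | 6 x -0.66 z 0.16 | 7 x -0.76 z 0.19 | 8 x -0.87 z 0.23
9 x -0.98 z 0.27 | 10 x -1.08 z 0.31 | 11 x -1.19 z 0.35 | 12 x -1.29 z 0.4
13 x -1.39 z 0.45 | 14 x -1.49 z 0.5 | 15 x -1.59 z 0.55 | 16 x -1.69 z 0.61
17 x -1.79 z 0.66 | 18 x -1.89 z 0.72 | 19 x -1.98 z 0.78 | 20 x -2.07 z 0.85
21 x -2.17 z 0.91 | 22 x -2.26 z 0.98 | 23 x -2.35 z 1.05 | 24 x -2.44 z 1.12
25 x -2.52 z 1.19 | 26 x -2.61 z 1.26 | 27 x -2.69 z 1.34 | 28 x -2.77 z 1.42
29 x -2.85 z 1.5 | 30 x -2.93 z 1.58 | 31 x -3.01 z 1.66 | 32 x -3.08 z 1.75
33 x -3.15 z 1.83 | 34 x -3.22 z 1.92 | 35 x -3.29 z 2.01 | 36 x -3.36 z 2.1
37 x -3.43 z 2.19 | 38 x -3.49 z 2.29 | 39 x -3.55 z 2.38 | 40 x -3.61 z 2.48
41 x -3.67 z 2.58 | 42 x -3.72 z 2.68 | 43 x -3.77 z 2.78 | 44 x -3.82 z 2.88
45 x -3.87 z 2.98 | 46 x -3.92 z 3.08 | 47 x -3.96 z 3.19 |
```

The bar is gripped (opening 0.109, which is about 9.5 mm). The arm is pulled 3 mm forward, so I'll subtract that offset. Lifting along the arc.

```bash
python3 -m creep '[{"fingers":0,"x":-0.11,"y":0,"z":-0.04,"twist":0},{"fingers":0,"x":-0.22,"y":0,"z":-0.02,"twist":0},{"fingers":0,"x":-0.33,"y":0,"z":0.01,"twist":0},{"fingers":0,"x":-0.44,"y":0,"z":0.04,"twist":0},{"fingers":0,"x":-0.55,"y":0,"z":0.07,"twist":0},{"fingers":0,"x":-0.66,"y":0,"z":0.10,"twist":0},{"fingers":0,"x":-0.76,"y":0,"z":0.13,"twist":0},{"fingers":0,"x":-0.87,"y":0,"z":0.17,"twist":0},{"fingers":0,"x":-0.98,"y":0,"z":0.21,"twist":0},{"fingers":0,"x":-1.08,"y":0,"z":0.25,"twist":0},{"fingers":0,"x":-1.19,"y":0,"z":0.29,"twist":0},{"fingers":0,"x":-1.29,"y":0,"z":0.34,"twist":0},{"fingers":0,"x":-1.39,"y":0,"z":0.39,"twist":0},{"fingers":0,"x":-1.49,"y":0,"z":0.44,"twist":0},{"fingers":0,"x":-1.59,"y":0,"z":0.49,"twist":0},{"fingers":0,"x":-1.69,"y":0,"z":0.55,"twist":0},{"fingers":0,"x":-1.79,"y":0,"z":0.60,"twist":0},{"fingers":0,"x":-1.89,"y":0,"z":0.66,"twist":0},{"fingers":0,"x":-1.98,"y":0,"z":0.72,"twist":0},{"fingers":0,"x":-2.07,"y":0,"z":0.79,"twist":0}]' 25
python3 - <<'E'
from h import *
s=telemetry.get_state(); p=w2c(s["position"]); print(s["time"],s["grip_width"],p,s["ft_force"])
print('lid est',np.arctan2(p[2]+.019-.09,.09-p[0])-.172,'r',np.hypot(p[2]+.019-.09,.09-p[0]))
E
```

```text
time: 5.78
position: [0.4884, -0.2464, 0.1917]
tool_rot: [-0.04, 1.574, 0.041]
ft_force: [-9.1, 0.8, -0.5]
grip_width: 0.102
5.7833 0.10242844494202194 [-0.08571865  0.00180467  0.19174551] [-9.11772551  0.77855942 -0.52772527]
lid est 0.4300513392806377 r 0.2132053467882639
```

```bash
python3 -m creep '[{"fingers":0,"x":-0.10,"y":0,"z":0.03,"twist":0},{"fingers":0,"x":-0.19,"y":0,"z":0.08,"twist":0},{"fingers":0,"x":-0.28,"y":0,"z":0.14,"twist":0},{"fingers":0,"x":-0.37,"y":0,"z":0.21,"twist":0},{"fingers":0,"x":-0.45,"y":0,"z":0.28,"twist":0},{"fingers":0,"x":-0.54,"y":0,"z":0.35,"twist":0},{"fingers":0,"x":-0.62,"y":0,"z":0.43,"twist":0},{"fingers":0,"x":-0.70,"y":0,"z":0.51,"twist":0},{"fingers":0,"x":-0.78,"y":0,"z":0.59,"twist":0},{"fingers":0,"x":-0.86,"y":0,"z":0.67,"twist":0},{"fingers":0,"x":-0.94,"y":0,"z":0.75,"twist":0},{"fingers":0,"x":-1.01,"y":0,"z":0.84,"twist":0},{"fingers":0,"x":-1.08,"y":0,"z":0.92,"twist":0},{"fingers":0,"x":-1.15,"y":0,"z":1.01,"twist":0},{"fingers":0,"x":-1.22,"y":0,"z":1.10,"twist":0},{"fingers":0,"x":-1.29,"y":0,"z":1.19,"twist":0},{"fingers":0,"x":-1.36,"y":0,"z":1.28,"twist":0},{"fingers":0,"x":-1.42,"y":0,"z":1.38,"twist":0},{"fingers":0,"x":-1.48,"y":0,"z":1.47,"twist":0},{"fingers":0,"x":-1.54,"y":0,"z":1.57,"twist":0}]' 25
python3 - <<'E'
from h import *
s=telemetry.get_state(); p=w2c(s["position"]); print(s["time"],s["grip_width"],p,s["ft_force"])
for hx in(.090,.087): print('lid est',np.arctan2(p[2]+.019-.09,hx-p[0])-.172,'r',np.hypot(p[2]+.019-.09,hx-p[0]))
d=viewer.get_image("side"); cv2.imwrite("pics/s3.png",cv2.resize(d["pixels"][80:320,180:500,::-1],None,fx=2.4,fy=2.4))
d=viewer.get_image("top"); cv2.imwrite("pics/t3.png",d["pixels"][:,:,::-1])
E
```

```text
time: 7.45
position: [0.5518, -0.243, 0.2548]
tool_rot: [-0.041, 1.573, 0.04]
ft_force: [-9.4, 1.3, 5.8]
grip_width: 0.103
7.45 0.1034299736572743 [-0.02225325  0.00188935  0.25476219] [-9.36843377  1.25901998  5.81519302]
lid est 0.8504286555987179 r 0.21533540136649953
lid est 0.8624040927675063 r 0.21378684608758594
```

View pics/s3.png

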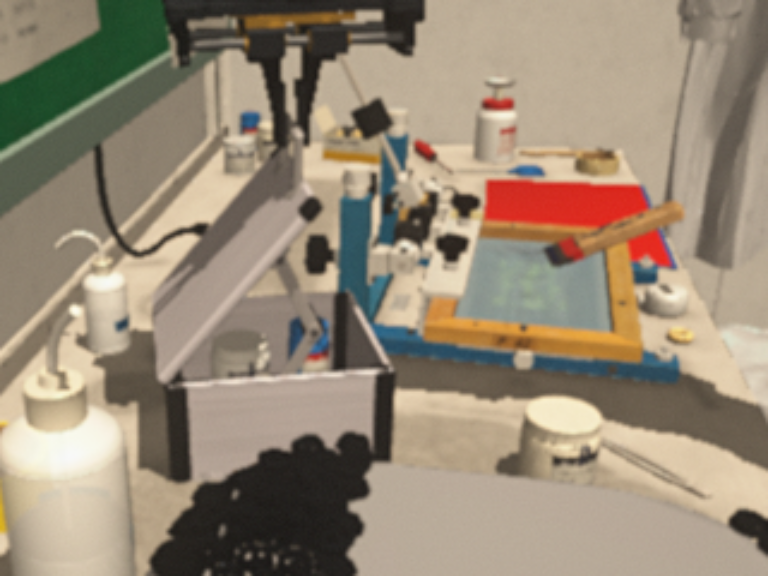

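The lid is at about 0.86 rad, with the stay's knee bulging forward at (318, 330) in the crop. I'll lift a little further, short of dead straight.

```bash
python3 -m creep '[{"fingers":0,"x":-0.06,"y":0,"z":0.09,"twist":0},{"fingers":0,"x":-0.11,"y":0,"z":0.18,"twist":0},{"fingers":0,"x":-0.16,"y":0,"z":0.28,"twist":0},{"fingers":0,"x":-0.21,"y":0,"z":0.38,"twist":0},{"fingers":0,"x":-0.25,"y":0,"z":0.48,"twist":0},{"fingers":0,"x":-0.25,"y":0,"z":0.48,"twist":0}]' 25
python3 - <<'E'
from h import *
s=telemetry.get_state(); p=w2c(s["position"]); print(s["time"],s["grip_width"],p,s["ft_force"])
for hx in(.090,.087): print('lid est',np.arctan2(p[2]+.018-.09,hx-p[0])-.172)
d=viewer.get_image("side"); c=w2c(cloud(d)); cv2.imwrite("pics/s4.png",cv2.resize(d["pixels"][80:320,180:500,::-1],None,fx=2.4,fy=2.4))
# lid angle from underside/left-edge points
m=(c[...,1]>.05)&(c[...,1]<.1)&(c[...,2]>.1)&(c[...,2]<.25)&(abs(c[...,0])<.1)
q=c[m]; print(len(q))
for z in np.arange(.1,.25,.01):
    k=q[abs(q[:,2]-z)<.005]; 
    if len(k): print(round(z,3),np.round([k[:,0].min(),k[:,0].max(),k[k[:,0].argmin(),1]],3))
print('tgt axis -.127,y.032,z .048'); todo(c2w(-.127,.032,.048))
E
```

```text
time: 8.05
position: [0.573, -0.2419, 0.2664]
tool_rot: [-0.042, 1.568, 0.04]
ft_force: [-5.8, 1.6, 8.5]
grip_width: 0.104
8.05 0.10429302754430468 [-0.00107299  0.00183555  0.26642889] [-5.83397443  1.61823325  8.51455776]
lid est 0.9607362150121568
lid est 0.9734644678844755
1365
0.1 [-0.007  0.098  0.073]
0.11 [-0.009  0.094  0.074]
0.12 [-0.011  0.088  0.075]
0.13 [-0.016  0.08   0.066]
0.14 [-0.014  0.074  0.064]
0.15 [-0.008  0.066  0.071]
0.16 [-0.004  0.059  0.072]
0.17 [-0.002  0.052  0.07 ]
0.18 [0.001 0.045 0.069]
0.19 [0.005 0.038 0.07 ]
0.2 [0.004 0.031 0.064]
0.21 [0.007 0.024 0.089]
0.22 [-0.     0.017  0.088]
0.23 [-0.009  0.01   0.089]
0.24 [-0.013  0.003  0.084]
tgt axis -.127,y.032,z .048
units [ 5.45  0.76 -3.17] twist -0.0
```

View pics/s4.png

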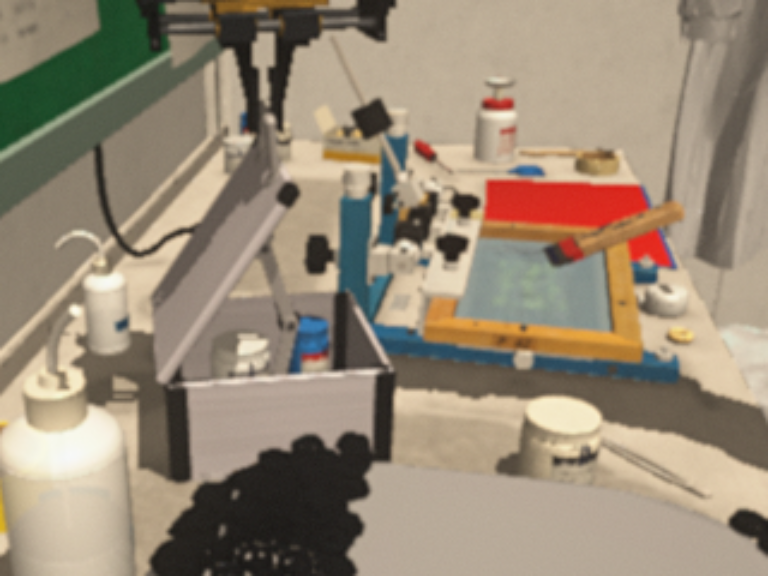

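The lid is at about 0.97 rad, its front edge is at case x of about -13 mm, and the peg is at about z = 132 mm. Now release, go up and back, then down in front of the lid.

```bash
python3 -m creep '[{"fingers":1,"x":0,"y":0,"z":0,"twist":0},{"fingers":1,"x":0,"y":0,"z":0,"twist":0},{"fingers":1,"x":-0.1,"y":0,"z":0,"twist":0},{"fingers":1,"x":-1.05,"y":0,"z":0,"twist":0},{"fingers":1,"x":-1.05,"y":0.3,"z":-0.9,"twist":0},{"fingers":1,"x":-1.05,"y":0.6,"z":-1.8,"twist":0},{"fingers":1,"x":-1.05,"y":0.76,"z":-2.75,"twist":0},{"fingers":1,"x":-0.7,"y":0.76,"z":-3.45,"twist":0},{"fingers":1,"x":0.2,"y":0.76,"z":-3.45,"twist":0},{"fingers":1,"x":1.1,"y":0.76,"z":-3.45,"twist":0},{"fingers":1,"x":2.1,"y":0.76,"z":-3.45,"twist":0},{"fingers":1,"x":3.0,"y":0.76,"z":-3.45,"twist":0},{"fingers":1,"x":3.7,"y":0.76,"z":-3.45,"twist":0}]' 25
python3 - <<'E'
from h import *
s=telemetry.get_state(); p=w2c(s["position"]); print(s["time"],s["grip_width"],p,s["ft_force"])
d=viewer.get_image("side"); c=w2c(cloud(d)); cv2.imwrite("pics/s5.png",cv2.resize(d["pixels"][80:320,180:500,::-1],None,fx=2.4,fy=2.4))
todo(c2w(-.125,.032,.048))
E
```

```text
time: 9.18
position: [0.4323, -0.2185, 0.1129]
tool_rot: [-0.041, 1.57, 0.041]
ft_force: [-0.5, 0.3, -0.1]
grip_width: 0.971
9.1833 0.9706814119949458 [-0.14031112  0.03264303  0.11292571] [-0.50843278  0.3144772  -0.13691733]
units [ 1.5  -0.07  0.47] twist 0.0
```

View pics/s5.png

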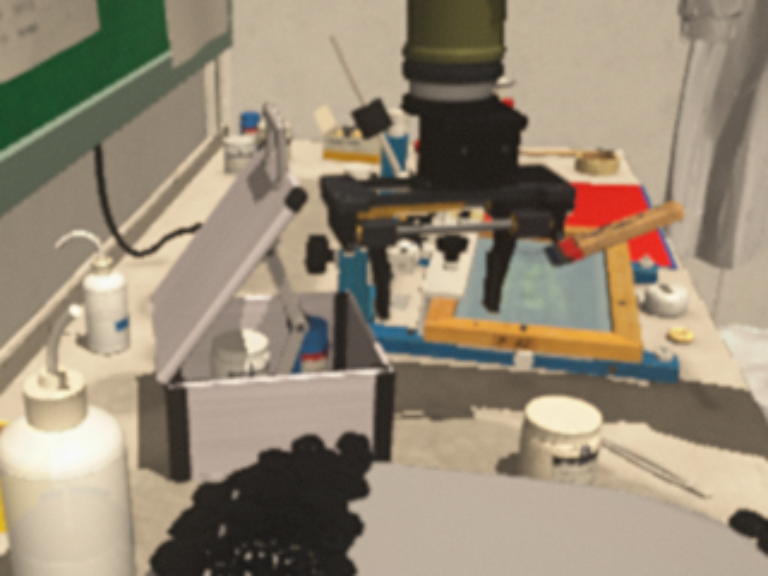

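The fingers are fully open and clear. The lid has sunk only slightly, to about 0.92. Moving the rail in under the lid edge, straddling the front wall.

```bash
python3 -m creep '[{"fingers":1,"x":0.3,"y":-0.05,"z":0.4,"twist":0},{"fingers":1,"x":0.9,"y":-0.05,"z":0.5,"twist":0},{"fingers":1,"x":1.5,"y":-0.05,"z":0.6,"twist":0},{"fingers":1,"x":1.5,"y":-0.05,"z":0.6,"twist":0},{"fingers":1,"x":1.5,"y":-0.05,"z":0.65,"twist":0}]' 25
python3 - <<'E'
from h import *
s=telemetry.get_state(); p=w2c(s["position"]); print(s["time"],s["grip_width"],p,s["ft_force"])
d=viewer.get_image("side"); c=w2c(cloud(d)); cv2.imwrite("pics/s6.png",cv2.resize(d["pixels"][80:320,180:500,::-1],None,fx=2.4,fy=2.4))
E
```

```text
time: 9.65
position: [0.4585, -0.2193, 0.0553]
tool_rot: [-0.04, 1.571, 0.042]
ft_force: [-0.6, -0.1, 0.1]
grip_width: 1.002
9.65 1.0019603924734488 [-0.11417712  0.0304044   0.05525527] [-0.59994813 -0.10286727  0.07443856]
```

View pics/s6.png

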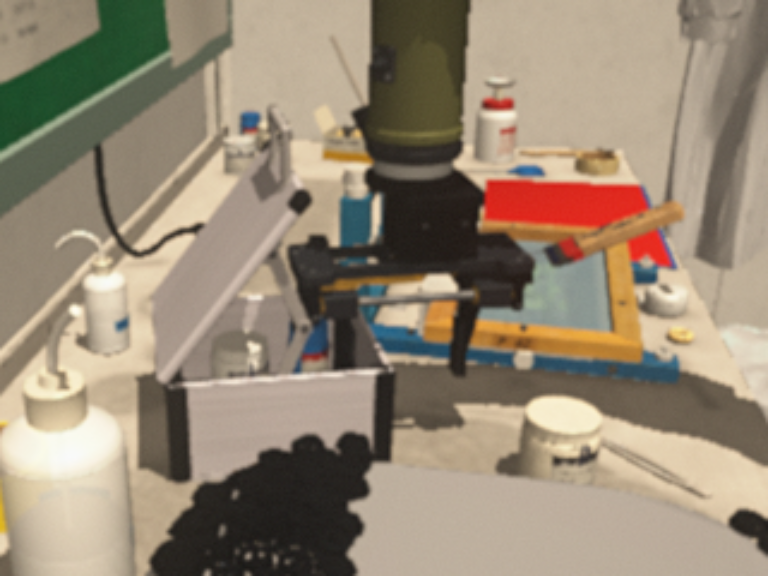

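The rail end is at crop pixel (300, 285) and the knee is just under and behind it at (303, 325). I'll measure the heights of the rail and the peg.

Run:
```python
from h import *
np.set_printoptions(precision=3,suppress=True)
s=telemetry.get_state(); p=w2c(s["position"]); print(s["time"],p)
d=viewer.get_image("side"); c=w2c(cloud(d)); im=d["pixels"]
cv2.imwrite("pics/s7.png",cv2.resize(im[170:250,280:400,::-1],None,fx=6,fy=6,interpolation=cv2.INTER_CUBIC))
for v in range(182,240,3):
    print(v,[f'{u}:{c[v,u,0]*1e3:.0f},{c[v,u,1]*1e3:.0f},{c[v,u,2]*1e3:.0f}' for u in range(294,324,4)])
```

```text
9.7 [-0.113  0.03   0.056]
182 ['294:5,88,202', '298:-82,-465,-0', '302:-22,1,169', '306:-31,1,169', '310:-38,4,169', '314:-74,-147,113', '318:-54,7,170', '322:-61,9,170']
185 ['294:3,72,190', '298:-77,-432,1', '302:-19,20,170', '306:-28,19,169', '310:-35,20,169', '314:-43,23,170', '318:-53,12,165', '322:-61,11,164']
188 ['294:3,72,185', '298:-75,-416,-2', '302:-17,34,169', '306:-25,36,169', '310:-33,35,168', '314:-40,38,169', '318:-84,-147,97', '322:-92,-136,101']
191 ['294:3,71,178', '298:-71,-388,-1', '302:-16,44,167', '306:-22,53,170', '310:-29,55,170', '314:-37,54,169', '318:-45,55,169', '322:-52,55,169']
194 ['294:3,71,173', '298:-4,71,172', '302:-16,45,161', '306:-20,67,169', '310:-27,66,169', '314:-34,68,169', '318:-43,66,167', '322:-52,54,162']
197 ['294:-51,-337,0', '298:-4,73,167', '302:-75,-336,-1', '306:-20,68,164', '310:-27,68,163', '314:-35,67,162', '318:-43,63,160', '322:-52,55,157']
200 ['294:-48,-313,1', '298:-4,71,160', '302:-71,-315,-1', '306:-20,67,157', '310:-27,66,156', '314:-38,53,150', '318:-45,53,150', '322:-53,54,150']
203 ['294:-17,-80,91', '298:-4,70,154'
[... 1168 characters left out ...]
,31', '298:-25,-78,30', '302:-11,75,106', '306:-36,-31,52', '310:-45,-29,53', '314:-54,-30,52', '318:-72,-79,27', '322:-57,41,86']
230 ['294:-15,-75,25', '298:-3,77,101', '302:-11,75,99', '306:-36,-29,46', '310:-45,-29,45', '314:-54,-32,43', '318:-72,-78,19', '322:-58,37,77']
233 ['294:-15,-75,17', '298:-3,76,94', '302:-28,-36,36', '306:-36,-32,37', '310:-45,-29,38', '314:-54,-32,36', '318:-72,-76,12', '322:-58,37,70']
236 ['294:-16,-78,8', '298:-3,76,87', '302:-28,-36,28', '306:-17,83,90', '310:-25,84,90', '314:-33,84,89', '318:-40,86,90', '322:-48,84,88']
239 ['294:6,87,88', '298:-1,86,86', '302:-9,86,86', '306:-17,87,86', '310:-24,87,85', '314:-32,85,84', '318:-40,85,83', '322:-47,88,84']
```

View pics/s7.png

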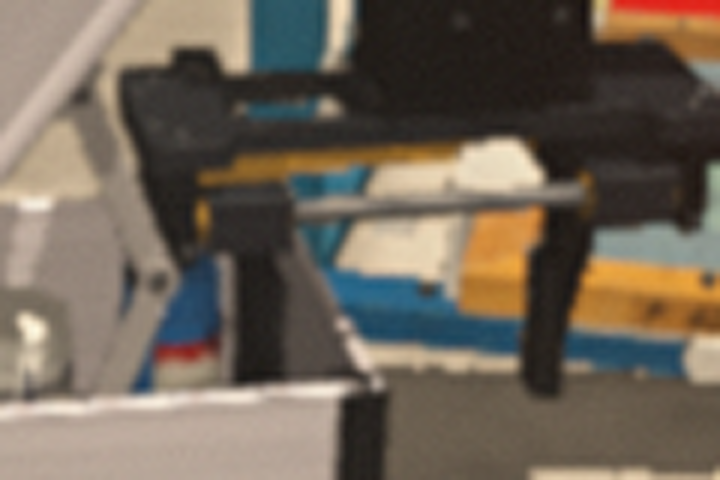

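The rail end plate spans roughly z = 128–169 mm at x = -18 mm. The peg centre is near x = -19, z = 126 mm, so the rail is just skimming over it. I'll back off about 13 mm, drop 20 mm and then push.

```bash
python3 -m creep '[{"fingers":1,"x":0,"y":0,"z":-0.34,"twist":0},{"fingers":1,"x":0.2,"y":0,"z":-0.34,"twist":0},{"fingers":1,"x":0.5,"y":0,"z":-0.34,"twist":0},{"fingers":1,"x":0.5,"y":0,"z":-0.32,"twist":0},{"fingers":1,"x":0.5,"y":0,"z":-0.30,"twist":0}]' 25
python3 - <<'E'
from h import *
np.set_printoptions(precision=3,suppress=True)
s=telemetry.get_state(); p=w2c(s["position"]); print(s["time"],p,s["ft_force"])
d=viewer.get_image("side"); im=d["pixels"]
cv2.imwrite("pics/s8.png",cv2.resize(im[150:250,270:400,::-1],None,fx=6,fy=6,interpolation=cv2.INTER_CUBIC))
E
```

```text
time: 10.17
position: [0.4466, -0.2199, 0.0345]
tool_rot: [-0.041, 1.571, 0.041]
ft_force: [0.3, -0.4, -0.3]
grip_width: 0.997
10.1667 [-0.126  0.03   0.035] [ 0.261 -0.375 -0.342]
```

View pics/s8.png

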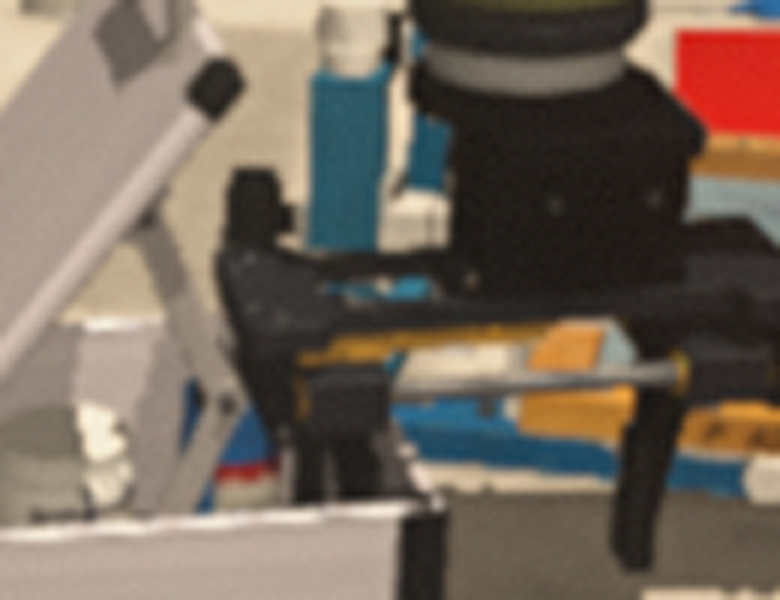

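The rail end now faces the knee at crop pixel (225, 400) at the right height. Pushing at about 15 mm/s.

```bash
python3 -m creep '[{"fingers":1,"x":0,"y":0,"z":0.03,"twist":0},{"fingers":1,"x":0,"y":0,"z":0.06,"twist":0},{"fingers":1,"x":0,"y":0,"z":0.09,"twist":0},{"fingers":1,"x":0,"y":0,"z":0.12,"twist":0},{"fingers":1,"x":0,"y":0,"z":0.15,"twist":0},{"fingers":1,"x":0,"y":0,"z":0.18,"twist":0},{"fingers":1,"x":0,"y":0,"z":0.21,"twist":0},{"fingers":1,"x":0,"y":0,"z":0.24,"twist":0},{"fingers":1,"x":0,"y":0,"z":0.27,"twist":0},{"fingers":1,"x":0,"y":0,"z":0.30,"twist":0},{"fingers":1,"x":0,"y":0,"z":0.33,"twist":0},{"fingers":1,"x":0,"y":0,"z":0.36,"twist":0},{"fingers":1,"x":0,"y":0,"z":0.39,"twist":0},{"fingers":1,"x":0,"y":0,"z":0.42,"twist":0},{"fingers":1,"x":0,"y":0,"z":0.45,"twist":0}]' 25
python3 - <<'E'
from h import *
np.set_printoptions(precision=3,suppress=True)
s=telemetry.get_state(); p=w2c(s["position"]); print(s["time"],p,s["ft_force"])
d=viewer.get_image("side"); im=d["pixels"]
cv2.imwrite("pics/s9.png",cv2.resize(im[150:250,270:400,::-1],None,fx=6,fy=6,interpolation=cv2.INTER_CUBIC))
E
```

```text
time: 11.47
position: [0.4644, -0.2192, 0.0348]
tool_rot: [-0.041, 1.571, 0.041]
ft_force: [-0.2, -1.2, 0.2]
grip_width: 0.999
11.4667 [-0.108  0.03   0.035] [-0.22  -1.245  0.204]
```

View pics/s9.png

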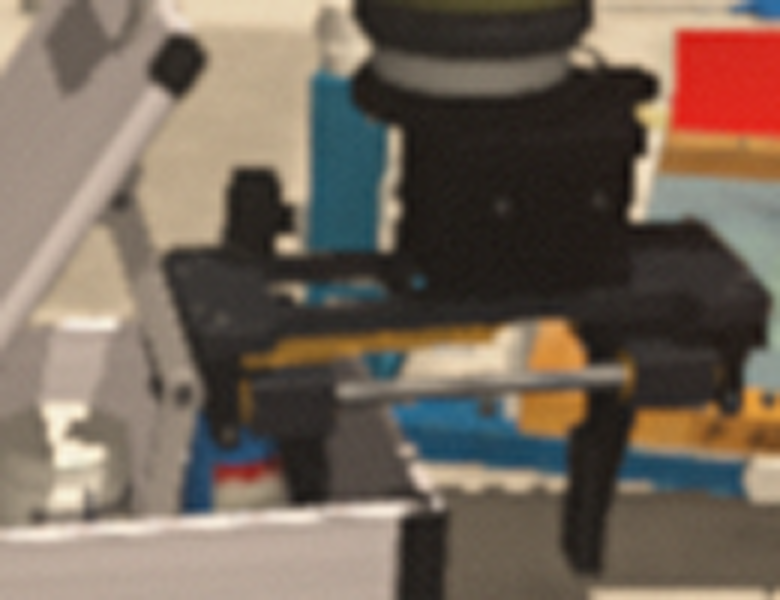

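The push works: the knee has moved back with the rail and the lid has risen. About 20 mm remain.

```bash
python3 -m creep '[{"fingers":1,"x":0,"y":0,"z":0.03,"twist":0},{"fingers":1,"x":0,"y":0,"z":0.06,"twist":0},{"fingers":1,"x":0,"y":0,"z":0.09,"twist":0},{"fingers":1,"x":0,"y":0,"z":0.12,"twist":0},{"fingers":1,"x":0,"y":0,"z":0.15,"twist":0},{"fingers":1,"x":0,"y":0,"z":0.18,"twist":0},{"fingers":1,"x":0,"y":0,"z":0.21,"twist":0},{"fingers":1,"x":0,"y":0,"z":0.24,"twist":0},{"fingers":1,"x":0,"y":0,"z":0.27,"twist":0},{"fingers":1,"x":0,"y":0,"z":0.30,"twist":0},{"fingers":1,"x":0,"y":0,"z":0.33,"twist":0},{"fingers":1,"x":0,"y":0,"z":0.36,"twist":0},{"fingers":1,"x":0,"y":0,"z":0.39,"twist":0},{"fingers":1,"x":0,"y":0,"z":0.42,"twist":0}]' 25
python3 - <<'E'
from h import *
np.set_printoptions(precision=3,suppress=True)
s=telemetry.get_state(); p=w2c(s["position"]); print(s["time"],p,s["ft_force"])
d=viewer.get_image("side"); im=d["pixels"]
cv2.imwrite("pics/s10.png",cv2.resize(im[150:250,270:400,::-1],None,fx=6,fy=6,interpolation=cv2.INTER_CUBIC))
E
```

```text
time: 12.68
position: [0.4816, -0.2184, 0.035]
tool_rot: [-0.041, 1.57, 0.041]
ft_force: [0.7, -0.5, -0.1]
grip_width: 0.998
12.6833 [-0.091  0.03   0.035] [ 0.683 -0.544 -0.143]
```

View pics/s10.png

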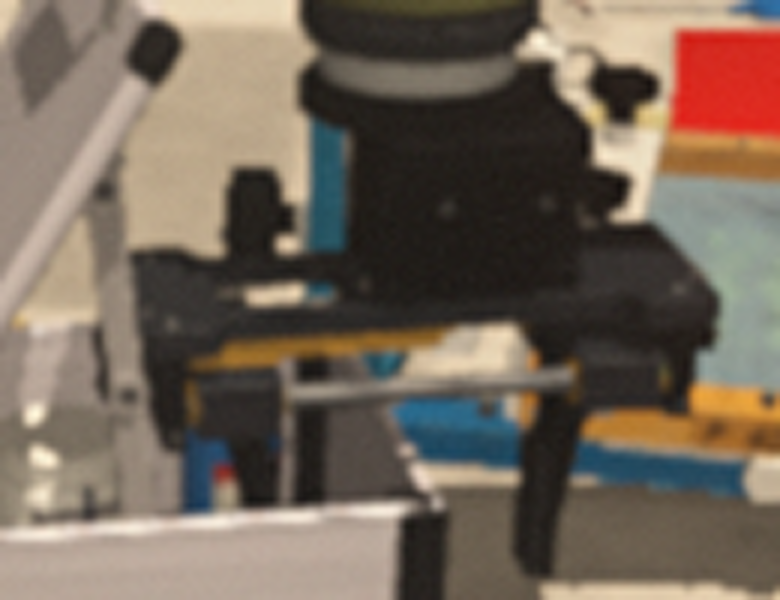

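Nearly dead straight, with force near 0 as expected at dead centre. Next: careful small steps through it.

```bash
python3 -m creep '[{"fingers":1,"x":0,"y":0,"z":0.03,"twist":0},{"fingers":1,"x":0,"y":0,"z":0.06,"twist":0},{"fingers":1,"x":0,"y":0,"z":0.09,"twist":0},{"fingers":1,"x":0,"y":0,"z":0.12,"twist":0},{"fingers":1,"x":0,"y":0,"z":0.14,"twist":0},{"fingers":1,"x":0,"y":0,"z":0.16,"twist":0},{"fingers":1,"x":0,"y":0,"z":0.16,"twist":0},{"fingers":1,"x":0,"y":0,"z":0.16,"twist":0}]' 25
python3 - <<'E'
from h import *
np.set_printoptions(precision=3,suppress=True)
s=telemetry.get_state(); p=w2c(s["position"]); print(s["time"],p,s["ft_force"])
d=viewer.get_image("side"); im=d["pixels"]
cv2.imwrite("pics/s11.png",cv2.resize(im[140:250,260:390,::-1],None,fx=5,fy=5,interpolation=cv2.INTER_CUBIC))
E
```

```text
time: 13.4
position: [0.4878, -0.218, 0.0349]
tool_rot: [-0.041, 1.57, 0.041]
ft_force: [0.8, 0.1, 0.0]
grip_width: 1.007
13.4 [-0.085  0.03   0.035] [0.841 0.119 0.036]
```

View pics/s11.png

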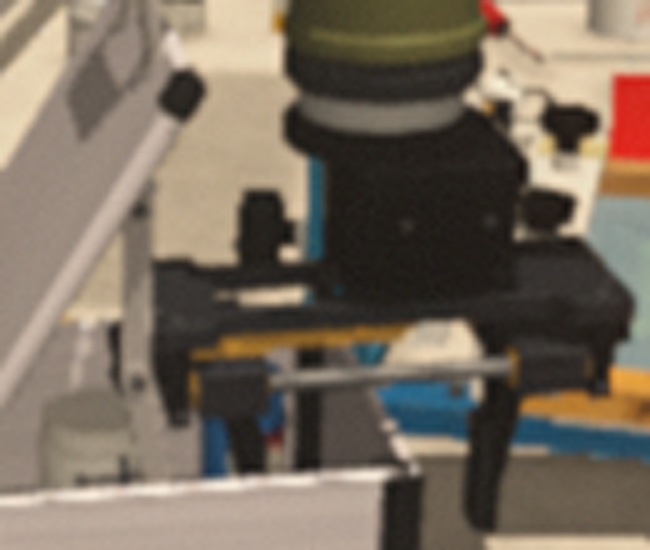

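```bash
python3 -m creep '[{"fingers":1,"x":0,"y":0,"z":0.02,"twist":0},{"fingers":1,"x":0,"y":0,"z":0.04,"twist":0},{"fingers":1,"x":0,"y":0,"z":0.06,"twist":0},{"fingers":1,"x":0,"y":0,"z":0.08,"twist":0},{"fingers":1,"x":0,"y":0,"z":0.10,"twist":0},{"fingers":1,"x":0,"y":0,"z":0.10,"twist":0},{"fingers":1,"x":0,"y":0,"z":0.10,"twist":0}]' 25
python3 - <<'E'
from h import *
np.set_printoptions(precision=3,suppress=True)
s=telemetry.get_state(); p=w2c(s["position"]); print(s["time"],p,s["ft_force"])
d=viewer.get_image("side"); im=d["pixels"]; c=w2c(cloud(d))
cv2.imwrite("pics/s12.png",cv2.resize(im[150:250,240:340,::-1],None,fx=6,fy=6,interpolation=cv2.INTER_CUBIC))
m=(c[...,1]>.066)&(c[...,1]<.08)&(abs(c[...,0])<.03)
for z in np.arange(.09,.21,.01):
    k=c[m&(abs(c[...,2]-z)<.005)]
    if len(k): print(round(z,3),len(k),np.percentile(k[:,0],[0,50,100]))
E
```

```text
time: 14.03
position: [0.4912, -0.2179, 0.0347]
tool_rot: [-0.041, 1.571, 0.041]
ft_force: [-1.9, 0.4, -0.4]
grip_width: 0.999
14.0333 [-0.081  0.03   0.035] [-1.899  0.438 -0.418]
0.09 24 [0.006 0.012 0.018]
0.1 26 [0.008 0.014 0.02 ]
0.11 77 [-0.029  0.002  0.022]
0.12 118 [-0.029 -0.006  0.026]
0.13 101 [-0.029  0.007  0.028]
0.14 81 [-0.01   0.011  0.026]
0.15 49 [-0.008  0.015  0.024]
0.16 29 [0.013 0.018 0.022]
0.17 32 [0.012 0.017 0.022]
0.18 29 [0.013 0.016 0.022]
0.19 31 [0.01  0.016 0.022]
0.2 20 [0.008 0.013 0.018]
```

View pics/s12.png

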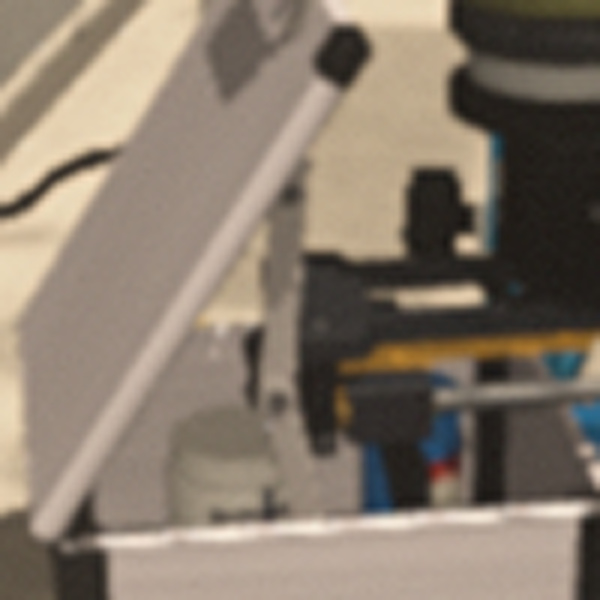

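The bars now bow towards the hinge (back edge x = 28 mm at the knee, 18 mm at both ends), so the knee is past centre. One slight extra push should confirm the stop.

```bash
python3 -m creep '[{"fingers":1,"x":0,"y":0,"z":0.02,"twist":0},{"fingers":1,"x":0,"y":0,"z":0.04,"twist":0},{"fingers":1,"x":0,"y":0,"z":0.06,"twist":0},{"fingers":1,"x":0,"y":0,"z":0.06,"twist":0}]' 25
```

```text
time: 14.42
position: [0.4927, -0.2178, 0.0344]
tool_rot: [-0.041, 1.573, 0.041]
ft_force: [-5.3, -0.8, 0.7]
grip_width: 1.002
```

The force is building (5 N) with the motion held back, so the knee is on its stop. Backing off and checking.

```bash
python3 -m creep '[{"fingers":1,"x":0,"y":0,"z":-0.1,"twist":0},{"fingers":1,"x":0,"y":0,"z":-0.2,"twist":0},{"fingers":1,"x":0,"y":0,"z":-0.4,"twist":0},{"fingers":1,"x":0,"y":0,"z":-0.6,"twist":0},{"fingers":1,"x":0,"y":0,"z":-0.8,"twist":0},{"fingers":1,"x":0,"y":0,"z":-0.95,"twist":0},{"fingers":1,"x":0,"y":0,"z":-0.95,"twist":0},{"fingers":1,"x":0,"y":0,"z":-0.95,"twist":0}]' 25
python3 - <<'E'
from h import *
np.set_printoptions(precision=3,suppress=True)
s=telemetry.get_state(); p=w2c(s["position"]); print(s["time"],p,s["ft_force"])
d=viewer.get_image("side"); im=d["pixels"]; c=w2c(cloud(d))
cv2.imwrite("pics/s13.png",cv2.resize(im[130:250,240:370,::-1],None,fx=5,fy=5,interpolation=cv2.INTER_CUBIC))
m=(c[...,1]>.066)&(c[...,1]<.08)&(c[...,0]<.03)&(c[...,0]>-.005)
for z in np.arange(.09,.21,.01):
    k=c[m&(abs(c[...,2]-z)<.005)]
    if len(k): print(round(z,3),len(k),np.percentile(k[:,0],[0,50,100]))
E
```

```text
time: 15.08
position: [0.456, -0.22, 0.0352]
tool_rot: [-0.041, 1.57, 0.04]
ft_force: [0.5, 0.7, 0.0]
grip_width: 1.002
15.0833 [-0.117  0.03   0.035] [0.547 0.652 0.01 ]
0.09 21 [0.006 0.011 0.016]
0.1 28 [0.008 0.013 0.018]
0.11 29 [0.01  0.016 0.021]
0.12 28 [0.012 0.017 0.023]
0.13 51 [0.011 0.02  0.028]
0.14 29 [0.013 0.019 0.026]
0.15 29 [0.013 0.018 0.022]
0.16 30 [0.013 0.017 0.022]
0.17 31 [0.012 0.018 0.022]
0.18 29 [0.013 0.018 0.022]
0.19 30 [0.01  0.016 0.022]
0.2 21 [0.008 0.014 0.02 ]
```

View pics/s13.png

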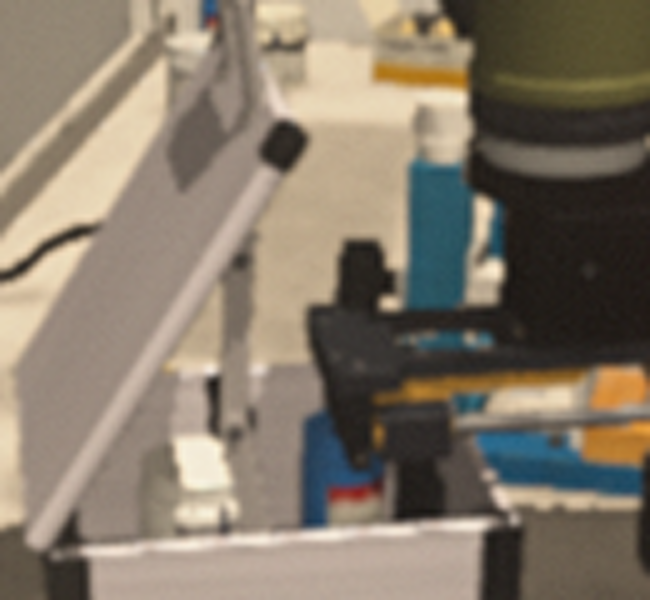

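The gripper is clear and the lid stays up, with the knee bowed back at (235, 430). Withdrawing straight up and back, then checking whether it stays.

```bash
python3 -m creep '[{"fingers":1,"x":0,"y":0,"z":-0.2,"twist":0},{"fingers":1,"x":-0.5,"y":0,"z":-0.2,"twist":0},{"fingers":1,"x":-1.2,"y":0,"z":-0.2,"twist":0},{"fingers":1,"x":-1.9,"y":0,"z":-0.3,"twist":0},{"fingers":1,"x":-2.4,"y":0,"z":-0.8,"twist":0},{"fingers":1,"x":-2.8,"y":0,"z":-1.2,"twist":0},{"fingers":1,"x":-3.2,"y":0,"z":-1.2,"twist":0},{"fingers":1,"x":-3.2,"y":0,"z":-1.2,"twist":0},{"fingers":1,"x":-3.2,"y":0,"z":-1.2,"twist":0},{"fingers":1,"x":-3.2,"y":0,"z":-1.2,"twist":0},{"fingers":1,"x":-3.2,"y":0,"z":-1.2,"twist":0},{"fingers":1,"x":-3.2,"y":0,"z":-1.2,"twist":0},{"fingers":1,"x":-3.2,"y":0,"z":-1.2,"twist":0},{"fingers":1,"x":-3.2,"y":0,"z":-1.2,"twist":0},{"fingers":1,"x":-3.2,"y":0,"z":-1.2,"twist":0},{"fingers":1,"x":-3.2,"y":0,"z":-1.2,"twist":0},{"fingers":1,"x":-3.2,"y":0,"z":-1.2,"twist":0}]' 25
python3 - <<'E'
from h import *
np.set_printoptions(precision=3,suppress=True)
s=telemetry.get_state(); p=w2c(s["position"]); print(s["time"],p,s["ft_force"])
d=viewer.get_image("side"); im=d["pixels"]; c=w2c(cloud(d))
cv2.imwrite("pics/s14.png",cv2.resize(im[130:250,240:370,::-1],None,fx=5,fy=5,interpolation=cv2.INTER_CUBIC))
m=(c[...,1]>.066)&(c[...,1]<.08)&(c[...,0]<.03)&(c[...,0]>-.005)
for z in np.arange(.09,.21,.02):
    k=c[m&(abs(c[...,2]-z)<.005)]
    if len(k): print(round(z,3),len(k),np.percentile(k[:,0],[0,50,100]))
e=c[(c[...,1]>.08)&(c[...,1]<.095)&(c[...,2]>.11)&(c[...,2]<.235)&(abs(c[...,0])<.1)]
l=cv2.fitLine(e[:,[0,2]].astype(np.float32),cv2.DIST_HUBER,0,.01,.01).ravel(); print('lid angle',np.arctan(-l[1]/l[0]),len(e))
t=viewer.get_image("top"); cv2.imwrite("pics/t14.png",t["pixels"][:,:,::-1])
E
```

```text
time: 16.55
position: [0.4083, -0.2222, 0.1629]
tool_rot: [-0.041, 1.57, 0.041]
ft_force: [0.4, 0.4, 0.8]
grip_width: 1.001
16.55 [-0.165  0.03   0.163] [0.373 0.36  0.832]
0.09 22 [0.006 0.01  0.016]
0.11 30 [0.01  0.016 0.021]
0.13 45 [0.011 0.02  0.028]
0.15 29 [0.013 0.017 0.023]
0.17 31 [0.012 0.018 0.022]
0.19 32 [0.011 0.016 0.022]
lid angle 0.9972699 495
```

View pics/s14.png

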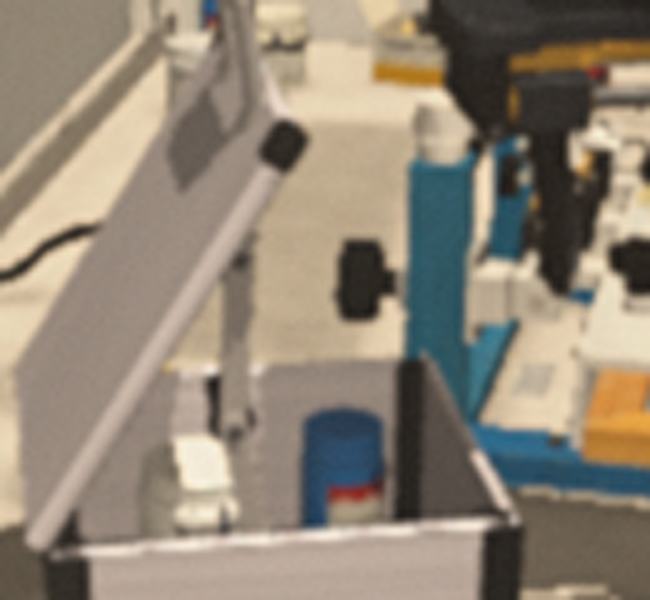

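View pics/t14.png

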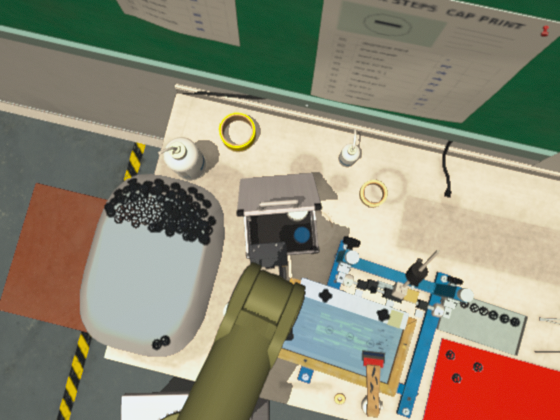

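The lid measures 0.997 rad and hasn't changed in the 1.5 s since the gripper let go. The stay is bowed back onto its stop, the gripper is clear of everything, and the bottle (185, 155) and tape (373, 193) haven't moved. Handing in.

```bash
python3 -c "
from bench import workorder; print(workorder.close_job())"
```

```text
the job is handed in; nothing more can be done
None
```

The lid is up and stands by itself on the locked stay. I handed the job in at about 16.6 s of the 54 s allowed; no verdict was reported.

**What I did:** I gripped the bar and lifted the lid along its arc to about 0.97 rad, then let go. The tool can only point straight down, so the fingertips could not follow the peg under the overhanging lid. Instead I set the open fingers either side of the case's front wall and pushed the peg with the end of the gripper's rail, at about 15 mm/s. The highest force I read while pushing was about 5 N, well under the 40 N limit for the gripper's body.

**Last checks:**
- **Lid:** it measured 0.997 rad, and its picture did not change over the last 1.5 s with the gripper clear.
- **Stay:** the bars bow towards the hinge, about 8 mm past dead centre, which matches the stop. The last push met firm resistance there.
- **Bottle and tape:** both are in the same place in the top view as at the start. I compared them by eye in the pictures only.
- **Robot:** the wrist force is near 0 and nothing is in contact.

**What disagreed:** my first hinge position was about 3 mm off, which put up to about 10 N of side load on the bar during the lift. The first approach to the peg was also about 20 mm too high, so I backed off and lowered the gripper before pushing. I judged the knee angle from the pictures, since no reading of it is available.

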